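Put the water meter on bypass

TASK

The water meter on the plumbing counter's live rig is to be changed, so put it on bypass without ever cutting the water: first push the bypass valve's lever fully open (in line with its pipe), and only then push the levers of the two valves either side of the meter fully shut (square across the pipe). Turn each lever by pushing it from the side, gently, with a fingertip or the outside of the fingers - never grip it or force it against its stop. Do not knock the meter, and leave the loose things on the counter where they are.

Things in the scene. Friction and masses are not known exactly. Their poses are not given: they have to be found in the camera images.
- board: plywood board 220 x 580 x 18, fixed on the counter, origin under its centre, long side along its y. It carries two parallel copper pipe runs along its y, 60 either side of its centre line (pipe axes 58 above the counter, brass fittings up to 36 thick), joined by a cross pipe at either end. One run holds the water meter between two valves, the other is the bypass with one valve; either may be the nearer
- meter: brass water meter with a round grey register on top, 74 across, its top 54 above the pipe axis (112 above the counter), origin on the pipe axis at the meter's centre; fixed in its run, with one valve 145 away on its +y side (inlet) and one 145 away on its -y side (outlet)
- bypass_lever (a joint): bypass (alone on the run without meter) valve: 0 = fully open against its stop, lever in line with the pipe; grows clockwise seen from above to 1.571 rad = fully shut against its stop, lever square across the pipe. Turns about the upright stem with a steady drag of about 0.35 N m (some 6 N at the sleeve's middle), no spring: it stays where it is left. The stops are solid: ease off on meeting one (40 N on the sleeve would be forcing it). Starts shut or nearly so.
- bypass_sleeve: black sleeve on the bypass valve's lever, 50 long, 14 wide, 12 high, origin at its centre, 60 from the stem's axis; its own y runs along the lever, away from the stem. Lever's end 85 from the stem. The underside is 102 above the counter; nothing of the rig within 18 of that below the sleeve's path.
- bypass_stem (a point): point on the bypass valve's upright stem axis, the lever's pivot, at the height of the middle of the lever's sleeve (108 above the counter)
- inlet_lever (a joint): inlet (meter run, board's +y side of the meter) valve: 0 = fully open against its stop, lever in line with the pipe; grows clockwise seen from above to 1.571 rad = fully shut against its stop, lever square across the pipe. Turns about the upright stem with a steady drag of about 0.35 N m (some 6 N at the sleeve's middle), no spring: it stays where it is left. The stops are solid: ease off on meeting one (40 N on the sleeve would be forcing it). Starts open or nearly so.
- inlet_sleeve: black sleeve on the inlet valve's lever, 50 long, 14 wide, 12 high, origin at its centre, 60 from the stem's axis; its own y runs along the lever, away from the stem. Lever's end 85 from the stem. The underside is 102 above the counter; nothing of the rig within 18 of that below the sleeve's path.
- inlet_stem (a point): point on the inlet valve's upright stem axis, the lever's pivot, at the height of the middle of the lever's sleeve (108 above the counter)
- outlet_lever (a joint): outlet (meter run, board's -y side of the meter) valve: 0 = fully open against its stop, lever in line with the pipe; grows clockwise seen from above to 1.571 rad = fully shut against its stop, lever square across the pipe. Turns about the upright stem with a steady drag of about 0.35 N m (some 6 N at the sleeve's middle), no spring: it stays where it is left. The stops are solid: ease off on meeting one (40 N on the sleeve would be forcing it). Starts open or nearly so.
- outlet_sleeve: black sleeve on the outlet valve's lever, 50 long, 14 wide, 12 high, origin at its centre, 60 from the stem's axis; its own y runs along the lever, away from the stem. Lever's end 85 from the stem. The underside is 102 above the counter; nothing of the rig within 18 of that below the sleeve's path.
- outlet_stem (a point): point on the outlet valve's upright stem axis, the lever's pivot, at the height of the middle of the lever's sleeve (108 above the counter)
- tape_roll: loose white roll of thread tape, 48 across, 13 high, lying on the board between the runs; origin at its underside; a bystander
- nipple: loose brass pipe nipple, 28 across, 42 high, standing on the board between the runs; origin at its underside; a bystander
- wrench: loose wrench, 200 long, lying on the counter left of the board; a bystander
- sealant: loose yellow bottle of sealant, 40 across, 115 high, standing left of the board; origin at its underside; a bystander
- gasket_box: loose red box 75 x 110 x 45, right of the board; origin at its underside; a bystander
- tape_measure: loose black tape measure 66 x 40 x 62, right of the board; origin at its underside; a bystander
- putty_tub: loose white tub with a blue lid, 94 across, 82 high, left of the board towards the back; origin at its underside; a bystander

How it is judged:
By the outcome, as a careful person would: the job done as asked, in the order asked, and still so for the second after the job is handed in, with the robot touching nothing.
It also fails if it takes over 61 s, if anything falls off the work surface, if the arm or the gripper's body presses on something with over 40 N, if the wrist force passes 120 N, or if a joint passes its speed limit or range.

ROBOT

A 6-joint arm with a two-finger parallel gripper is mounted at the origin on the work surface. World frame = base frame: x ahead of the robot, y to its left, z up, the work surface at z = 0. Lengths are in m, angles in rad, forces in N, time in s.
With the tool pointing down it reaches from about 0.325 to 0.775 m from the base axis. Payload 9.3 kg.
Tool frame: the origin (TCP) lies midway between the tips of the shut fingers; the grasp point (between the pads) lies 19 mm behind it (tcp_to_grasp is the distance from the TCP to the grasp point, in m); z points along the fingers, y is the line along which they close (so a half turn about z gives the same grasp; the last joint's range is limited). The gripper opens to 85 mm and grips with 20 to 120 N. Pads are 22 mm wide; open, the fingers measure 114 mm over their backs; the gripper's body (76 mm by 85 mm) begins 54 mm behind the grasp point. The pads swing forward as they close: fully open they stand 13 mm farther back than shut.
Start: joints at [1.094, 0.259, 0.021, 1.334, 0, 1.418], TCP at [0.175, 0.521, 0.231] pointing down, gripper open.
Joint ranges: [-3.04, 3.04], [-0.91, 1.82], [-1.04, 1.36], [-1.92, 1.95], [-1.52, 1.45], [-3.14, 3.14]. Speed limits (rad/s): [2.22, 2.22, 2.79, 3.14, 3.14, 3.14].

INTERFACE

Orientations are given as [roll, pitch, yaw] about the fixed x, y, z axes, in that order (R = Rz(yaw) Ry(pitch) Rx(roll)).
In Python, from station import * gives the robot as it stands.
- The arm moves only by the tool apply_moves, never from a script. Its argument "series" is one flat list of numbers, 6 for each row, row after row: the shift along the tool's x, y, z in m, then the turn, a rotation vector about the tool's x, y, z in degrees. A call has 1 to 8 rows; each row shifts and turns the commanded pose from where the row before left it, along the tool's axes as they then stand; what a row does not reach is not made up. A row lasts 1/8 s, in which the tool goes at most 62.5 mm and 10.7 degrees, less where a joint would pass 70% of its speed; a pose out of reach is approached as far as the arm can. A call is refused whole if a number of a shift passes 0.0625 or a number of a turn 10.7, either way. A call with a gripper value outside its range is refused whole. "hand" is the closure, from 0 (fully open) to 1 (shut), set as the call begins (left out, the last holds). The fingers move at their own pace and stop on an object; "squeeze" is the grip in N (left out, the last holds). Time passes only in rows, so rows that do not move let the fingers close. It gives the time, the measured TCP pose, the force, the opening and the grip force at its end, in the units of the state.
- get_state(): the state, without advancing time (a new reading comes with each control period).
- read_camera(name): name is "scene" or "top"; returns a dict with "pixels" (480x640x3 uint8, red, green, blue), "fx", "fy", "cx", "cy" (pixels), "R" (3x3) and "t" (3): a world point X has camera coordinates R X + t. Camera axes: x right, y down, z forward; pixel columns grow to the right and rows downward; lengths in m; the calibration is good to about 2 mm. A picture is of the moment at which its call begins. There is no depth.
- sign_off(): hands the job in; it is judged then, once.
Trained networks look in the newest picture that a camera, given by its name, has taken for a name from the list of things; names that differ only in an ending like _2 or _b are one class to them, and where a whole thing is asked for, a point or a joint stands for the part that bears it (a point fixed in the world has none). Each returns a list of dicts, best first, with "confidence" (0 to 1); they miss things now and then, are a little off and sometimes report something else, mostly with a low value. They report only what shows in the picture. A call takes as long as a camera call.
- spot_in(camera, label): "location" ([x, y, z] in m, in world coordinates, good to about 4 mm: the middle of the surface that is visible of it).
- mark_of(camera, label): "location" ([x, y, z] in m, in world coordinates, good to about 4 mm: a listed point, or the origin of a listed thing).
The state is a dict: "time": time; "qpos": joint angles; "joint_vel": joint speeds; "effort": joint torques, N m; "eef_pos": TCP position; "orientation": TCP orientation; "ft_force": force on the tool from outside, world axes, zero at the start; "wrist_torque": the same for the moment, N m; "finger_gap": finger opening in m; "grasp_force": force on a finger pad.
Only numpy, scipy, OpenCV 4.12 (cv2) and the standard library are available. Lean on these libraries where they do the work, as an engineer would, in place of code of your own. Each camera call takes 0.05 s, during which the arm holds its last target. There are 200 camera calls.

## Working session

There is one attempt and no reset: what is moved stays moved. The work goes in short steps, Python scripts to look and compute and a tool call to move; the robot and the scene stay as the last step left them, time stands still between calls to the robot, and variables do not carry over. Pictures are saved under pics/ and viewed, at most 10 in all, crops included, and the job is handed in when it is done.

Besides the shell and the picture viewer there is one more tool, called after "Emit:" as a command line: name --argument value ..., lists and objects as JSON in quotes. apply_moves: Moves the arm, as the interface text tells. Its arguments: {"type":"object","properties":{"series":{"type":"array","items":{"type":"number"}},"hand":{"type":"number"},"squeeze":{"type":"number"}},"required":["series"]}

```bash
mkdir -p pics; python3 - <<'E'
from station import *
import cv2
for c in ["top","scene"]:
    p=read_camera(c); cv2.imwrite(f"pics/{c}0.png",p["pixels"][:,:,::-1])
    for n in ["bypass_stem","bypass_sleeve","inlet_stem","inlet_sleeve","outlet_stem","outlet_sleeve","meter","board","tape_roll","nipple","sealant","gasket_box","tape_measure","putty_tub","wrench"]:
        print(c,n,[( [round(v,3) for v in d["location"]],round(d["confidence"],2)) for d in mark_of(c,n)[:3]])
s=get_state();print(s)
E
```

```text
top bypass_stem [([0.567, 0.129, 0.107], 0.96)]
top bypass_sleeve [([0.623, 0.134, 0.112], 0.65), ([0.457, 0.021, 0.064], 0.44)]
top inlet_stem [([0.439, 0.161, 0.106], 0.74)]
top inlet_sleeve [([0.447, 0.221, 0.107], 0.52)]
top outlet_stem [([0.483, -0.124, 0.107], 0.69)]
top outlet_sleeve [([0.475, -0.065, 0.109], 0.57)]
top meter [([0.462, 0.02, 0.059], 0.65)]
top board [([0.522, 0.027, -0.001], 0.64), ([0.425, -0.477, 0.003], 0.62)]
top tape_roll [([0.541, -0.074, 0.016], 0.65)]
top nipple [([0.492, 0.165, 0.022], 0.44)]
top sealant [([0.569, 0.466, -0.001], 0.76)]
top gasket_box [([0.606, -0.491, -0.001], 0.81), ([0.564, 0.125, 0.109], 0.45), ([0.52, 0.029, 0.001], 0.44)]
top tape_measure [([0.428, -0.482, 0.005], 0.86), ([0.423, 0.478, 0.003], 0.39)]
top putty_tub [([0.663, 0.413, 0.001], 0.97)]
top wrench [([0.421, 0.482, 0.001], 0.6), ([0.538, -0.074, 0.014], 0.51)]
scene bypass_stem [([0.563, 0.126, 0.107], 0.58), ([0.61, -0.491, 0.002], 0.26)]
scene bypass_sleeve [([0.626, 0.134, 0.105], 0.63)]
scene inlet_stem [([0.44, 0.163, 0.106], 0.72), ([0.538, -0.078, 0.018], 0.26)]

[... 645 characters left out ...]
23, 0.476, -0.001], 0.57)]
{'time': 1.6, 'qpos': array([1.09441677e+00, 2.58595836e-01, 2.15113165e-02, 1.33367459e+00,
       5.66565834e-06, 1.41819953e+00]), 'joint_vel': array([-0.00073885, -0.00100083, -0.00026133, -0.0005191 , -0.00056085,
       -0.00188724]), 'effort': array([-1.52799050e-03, -5.55368721e+01,  3.44731987e+01,  1.55903039e-03,
       -1.40039610e-04,  1.32600891e-05]), 'eef_pos': array([0.17499198, 0.52143162, 0.23128545]), 'orientation': array([3.14155501e+00, 5.73181516e-08, 2.81780990e+00]), 'ft_force': array([-0.73716416, -0.60742646,  0.21656685]), 'wrist_torque': array([ 0.01148158, -0.03531308, -0.02442857]), 'grasp_force': 0.0, 'finger_gap': 0.085457541959234}
```

View pics/top0.png

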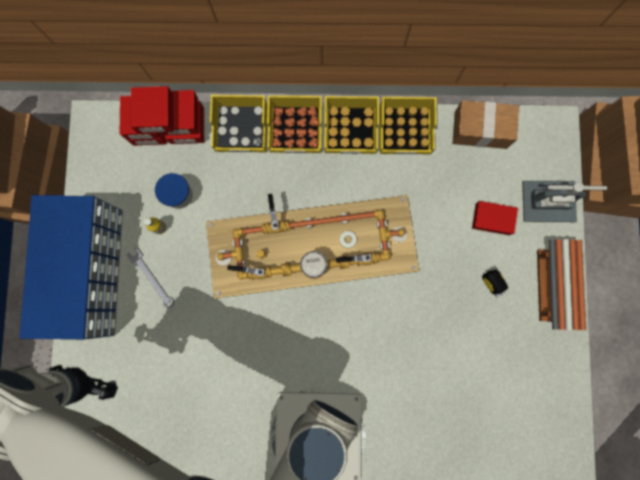

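View pics/scene0.png

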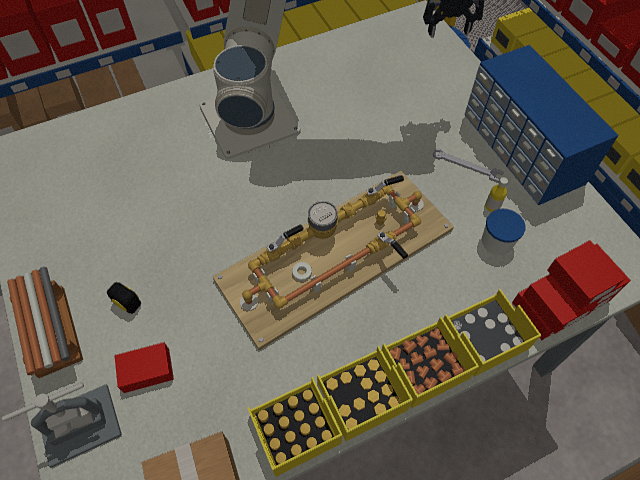

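The top view shows the meter on the near run (register at about pixel 314,264). The bypass lever is at (271,205), square to its pipe, and the inlet lever (240,268) and outlet lever (352,259) lie along theirs. The scene view agrees with the networks. I'll shut the fingers, align the tool with the board (yaw about 7.9°) and move to the -y side of the bypass lever.

Emit:
apply_moves --series '[0,0,0,0,0,-8.82,0,0,0,0,0,-8.82,0,0,0,0,0,-8.82,-0.033,-0.04,0,0,0,0,-0.033,-0.04,0,0,0,0,-0.033,-0.04,0,0,0,0,-0.033,-0.04,0,0,0,0,-0.033,-0.04,0,0,0,0]' --hand 1

```text
time: 2.6
eef_pos: [0.367, 0.3448, 0.2314]
orientation: [3.141, 0.0, -3.003]
ft_force: [0.3, 1.0, 0.3]
finger_gap: 0.0002
grasp_force: 0.0
```

Emit:
apply_moves --series '[-0.033,-0.04,0,0,0,0,-0.033,-0.04,0,0,0,0,-0.033,-0.04,0,0,0,0,-0.033,-0.04,0,0,0,0,-0.033,-0.04,0,0,0,0,-0.033,-0.04,0,0,0,0,-0.033,-0.04,0,0,0,0,0,0,0.03,0,0,0]'

```text
time: 3.6
eef_pos: [0.6366, 0.0976, 0.2017]
orientation: [-3.141, 0.004, -3.007]
ft_force: [0.2, 0.4, -1.6]
finger_gap: 0.0001
grasp_force: 0.0
```

```bash
cat > h.py <<'E'
from station import *
import numpy as np
yaw=0.138; BX=np.array([np.cos(yaw),np.sin(yaw)]); BY=np.array([-np.sin(yaw),np.cos(yaw)])
STEM={"bypass":np.array([.565,.1275]),"inlet":np.array([.44,.1636]),"outlet":np.array([.48,-.1236])}
def rel(n):  # TCP in board axes about a stem, mm
    s=get_state(); d=s["eef_pos"][:2]-STEM[n]; f=s["ft_force"]
    print(n,"t",round(s["time"],2),"bx,by,z mm",np.round(1e3*np.array([d@BX,d@BY,s["eef_pos"][2]]),1),"F bx,by,z",np.round([f[:2]@BX,f[:2]@BY,f[2]],1),"rpy",np.round(s["orientation"],3),"gap",round(s["finger_gap"],4))
E
python3 - <<'E'
from h import *
import cv2
rel("bypass")
for c in ["scene","top"]:
    p=read_camera(c)
    X=get_state()["eef_pos"]
    for n in ["bypass","inlet","outlet"]:
        for k in ["_stem","_sleeve"]: print(c,n+k,[(np.round(d["location"],3),round(d["confidence"],2)) for d in mark_of(c,n+k)[:2]])
    q=p["R"]@np.array([.52,.08,.1])+p["t"]; u=int(p["fx"]*q[0]/q[2]+p["cx"]); v=int(p["fy"]*q[1]/q[2]+p["cy"])
    print(u,v)
    im=p["pixels"][max(0,v-100):v+100,max(0,u-130):u+130,::-1]
    cv2.imwrite(f"pics/{c}1.png",cv2.resize(im,None,fx=3,fy=3,interpolation=cv2.INTER_CUBIC))
E
```

```text
bypass t 3.6 bx,by,z mm [ 66.8 -39.5 201.7] F bx,by,z [ 0.2  0.4 -1.6] rpy [-3.141  0.004 -3.007] gap 0.0001
scene bypass_stem [(array([0.565, 0.125, 0.108]), 0.79)]
scene bypass_sleeve []
scene inlet_stem [(array([0.439, 0.166, 0.109]), 0.75)]
scene inlet_sleeve []
scene outlet_stem [(array([ 0.48 , -0.124,  0.108]), 0.58)]
scene outlet_sleeve [(array([ 0.475, -0.066,  0.106]), 0.63), (array([0.462, 0.021, 0.058]), 0.35)]
356 224
top bypass_stem []
top bypass_sleeve []
top inlet_stem []
top inlet_sleeve []
top outlet_stem [(array([ 0.484, -0.126,  0.108]), 0.85)]
top outlet_sleeve [(array([ 0.477, -0.062,  0.106]), 0.67)]
290 242
```

View pics/scene1.png

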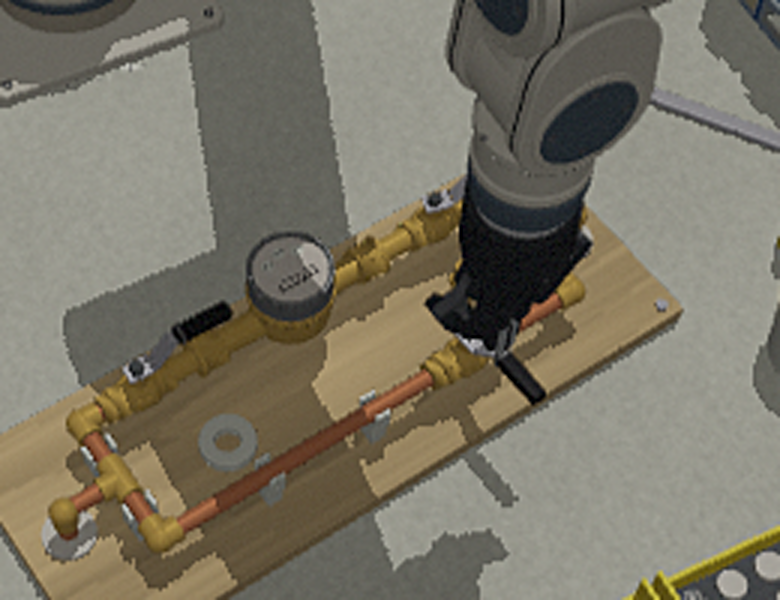

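The crop shows the bypass lever square across its pipe (about 520,375), with the fingers on its -y side. I'll descend there.

Emit:
apply_moves --series '[0.005,-0.002,0.027,0,0,0,0,0,0.03,0,0,0,0,0,0.03,0,0,0,0,0,0.021,0,0,0,0,0,0,0,0,0,0,0,0,0,0,0]'

```text
time: 5.05
eef_pos: [0.6291, 0.0978, 0.0943]
orientation: [-3.141, 0.001, -3.004]
ft_force: [0.7, 0.0, 0.1]
finger_gap: 0.0001
grasp_force: 0.0
```

Emit:
apply_moves --series '[0,0.004,0,0,0,0,0,0.004,0,0,0,0,0,0.004,0,0,0,0,0,0.004,0,0,0,0,0,0,0,0,0,0]'

```text
time: 5.68
eef_pos: [0.6264, 0.1139, 0.0933]
orientation: [-3.141, 0.0, -3.003]
ft_force: [0.3, 0.2, 0.7]
finger_gap: 0.0002
grasp_force: 0.0
```

```bash
python3 -c "
from h import *
rel('bypass')"
```

```text
bypass t 5.67 bx,by,z mm [ 58.9 -21.9  93.3] F bx,by,z [0.3 0.2 0.7] rpy [-3.141  0.    -3.003] gap 0.0002
```

Emit:
apply_moves --series '[0,0.004,0,0,0,0,0,0.004,0,0,0,0,0,0.004,0,0,0,0]'

```text
time: 6.05
eef_pos: [0.6251, 0.1241, 0.0933]
orientation: [-3.139, 0.0, -3.005]
ft_force: [0.9, -7.8, 0.4]
finger_gap: 0.0002
grasp_force: 4.0
```

Emit:
apply_moves --series '[-0.0015,0.0054,0,0,0,0,-0.0015,0.0054,0,0,0,0,0.0002,0.0054,0,0,0,0,0.0005,0.0055,0,0,0,0,0.0012,0.0055,0,0,0,0,0.0016,0.0055,0,0,0,0,0.0023,0.0054,0,0,0,0,0.0028,0.0053,0,0,0,0]'

```text
time: 7.05
eef_pos: [0.6138, 0.1665, 0.0932]
orientation: [-3.139, 0.001, -3.005]
ft_force: [3.2, -6.7, -1.5]
finger_gap: -0.0001
grasp_force: 3.0
```

```bash
python3 -c "
from h import *
rel('bypass')"
```

```text
bypass t 7.05 bx,by,z mm [53.7 31.9 93.2] F bx,by,z [ 2.3 -7.  -1.5] rpy [-3.139e+00  1.000e-03 -3.005e+00] gap -0.0001
```

Emit:
apply_moves --series '[0.0036,0.005,0,0,0,0,0.0039,0.0048,0,0,0,0,0.0047,0.0043,0,0,0,0,0.005,0.004,0,0,0,0,0.0057,0.0034,0,0,0,0,0.003,0.0015,0,0,0,0]'

```text
time: 7.8
eef_pos: [0.5855, 0.1863, 0.0935]
orientation: [-3.14, 0.002, -3.004]
ft_force: [6.3, -3.6, -1.7]
finger_gap: -0.0001
grasp_force: 2.8
```

```bash
python3 -c "
from h import *
rel('bypass')"
```

```text
bypass t 7.8 bx,by,z mm [28.4 55.4 93.5] F bx,by,z [ 5.7 -4.4 -1.7] rpy [-3.140e+00  2.000e-03 -3.004e+00] gap -0.0001
```

Emit:
apply_moves --series '[0.003,0.001,0,0,0,0,0,0,0,0,0,0]'

```text
time: 8.05
eef_pos: [0.5822, 0.1871, 0.0935]
orientation: [-3.141, 0.002, -3.004]
ft_force: [3.1, -2.8, -1.9]
finger_gap: -0.0001
grasp_force: 1.8
```

Emit:
apply_moves --series '[0.002,0.001,0,0,0,0,0,0,0,0,0,0]'

```text
time: 8.3
eef_pos: [0.5801, 0.1878, 0.0935]
orientation: [-3.141, 0.002, -3.004]
ft_force: [4.6, -2.2, -0.8]
finger_gap: -0.0001
grasp_force: 2.1
```

Emit:
apply_moves --series '[0.002,0.0005,0,0,0,0,0,0,0,0,0,0]'

```text
time: 8.55
eef_pos: [0.5781, 0.1881, 0.0935]
orientation: [-3.141, 0.002, -3.004]
ft_force: [3.9, -2.3, -0.3]
finger_gap: 0.0002
grasp_force: 2.1
```

Emit:
apply_moves --series '[0.0015,0,0,0,0,0,0,0,0,0,0,0]'

```text
time: 8.8
eef_pos: [0.5767, 0.188, 0.0935]
orientation: [-3.141, 0.002, -3.004]
ft_force: [5.0, -1.4, -0.9]
finger_gap: 0.0001
grasp_force: 2.3
```

Emit:
apply_moves --series '[0.001,0,0,0,0,0,0,0,0,0,0,0]'

```text
time: 9.05
eef_pos: [0.5758, 0.188, 0.0935]
orientation: [-3.141, 0.002, -3.004]
ft_force: [5.9, -1.0, -1.2]
finger_gap: -0.0001
grasp_force: 2.5
```

Emit:
apply_moves --series '[0.0015,0,0,0,0,0,0,0,0,0,0,0]'

```text
time: 9.3
eef_pos: [0.5752, 0.188, 0.0937]
orientation: [-3.141, 0.004, -3.004]
ft_force: [8.7, -0.4, -3.7]
finger_gap: 0.0001
grasp_force: 4.4
```

Emit:
apply_moves --series '[0.001,0,0,0,0,0,0,0,0,0,0,0]'

```text
time: 9.55
eef_pos: [0.5751, 0.188, 0.0937]
orientation: [-3.141, 0.006, -3.004]
ft_force: [13.4, 0.9, -5.8]
finger_gap: 0.0
grasp_force: 6.5
```

```bash
python3 -c "
from h import *
rel('bypass')"
```

```text
bypass t 9.55 bx,by,z mm [18.4 58.5 93.7] F bx,by,z [13.4 -1.  -5.8] rpy [-3.141  0.006 -3.004] gap 0.0
```

Bypass is open: it met its stop at 13 N. I'll back off, lift and go to the outer side of the inlet lever.

Emit:
apply_moves --series '[-0.006,0,0,0,0,0,-0.008,0,0,0,0,0,0,0,-0.035,0,0,0,0,0,-0.035,0,0,0,0.046,0.013,0,0,0,0,0.046,0.013,0,0,0,0,0.046,0.013,0,0,0,0,0.046,0.013,0,0,0,0]'

```text
time: 10.55
eef_pos: [0.3951, 0.2161, 0.1633]
orientation: [3.141, -0.0, -3.004]
ft_force: [-0.1, 1.2, 0.6]
finger_gap: -0.0
grasp_force: 0.0
```

```bash
python3 - <<'E'
from h import *
import cv2
rel("inlet")
for c in ["scene","top"]:
    p=read_camera(c)
    for n in ["bypass","inlet","outlet"]:
        for k in ["_stem","_sleeve"]: print(c,n+k,[(np.round(d["location"],3),round(d["confidence"],2)) for d in mark_of(c,n+k)[:2]])
    if c=="scene":
        q=p["R"]@np.array([.48,.12,.1])+p["t"]; u=int(p["fx"]*q[0]/q[2]+p["cx"]); v=int(p["fy"]*q[1]/q[2]+p["cy"])
        im=p["pixels"][max(0,v-90):v+90,max(0,u-120):u+120,::-1]
        cv2.imwrite(f"pics/{c}2.png",cv2.resize(im,None,fx=3,fy=3,interpolation=cv2.INTER_CUBIC))
E
```

```text
inlet t 10.55 bx,by,z mm [-37.2  58.1 163.3] F bx,by,z [0.1 1.2 0.6] rpy [ 3.141 -0.    -3.004] gap -0.0
scene bypass_stem [(array([0.562, 0.124, 0.106]), 0.78)]
scene bypass_sleeve [(array([0.56 , 0.184, 0.107]), 0.62)]
scene inlet_stem [(array([0.439, 0.165, 0.106]), 0.55)]
scene inlet_sleeve [(array([0.45 , 0.221, 0.108]), 0.52)]
scene outlet_stem [(array([ 0.478, -0.123,  0.111]), 0.76)]
scene outlet_sleeve [(array([ 0.476, -0.065,  0.11 ]), 0.46)]
top bypass_stem [(array([0.567, 0.129, 0.109]), 0.79), (array([ 0.607, -0.489,  0.006]), 0.2)]
top bypass_sleeve [(array([0.557, 0.184, 0.109]), 0.56), (array([0.568, 0.128, 0.108]), 0.27)]
top inlet_stem [(array([0.438, 0.161, 0.108]), 0.8), (array([ 0.603, -0.489,  0.001]), 0.58)]
top inlet_sleeve [(array([0.447, 0.219, 0.106]), 0.51)]
top outlet_stem [(array([ 0.484, -0.124,  0.109]), 0.75)]
top outlet_sleeve [(array([ 0.473, -0.066,  0.11 ]), 0.5)]
```

View pics/scene2.png

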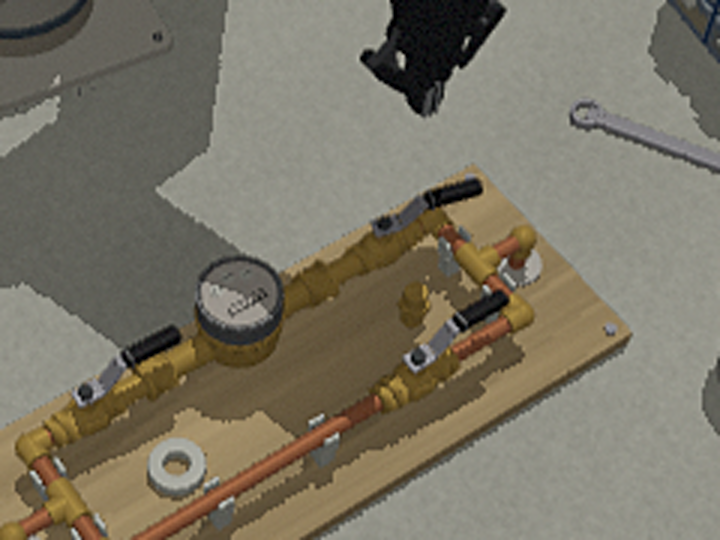

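The picture shows the bypass lever lying along its pipe (460,325), the inlet lever (430,205) slightly off line and the outlet lever (135,365) in line. Next I'll descend and approach the inlet lever.

Emit:
apply_moves --series '[0,0.002,0.035,0,0,0,0,0.002,0.034,0,0,0,-0.007,0,0,0,0,0,-0.007,0,0,0,0,0,-0.007,0,0,0,0,0,-0.005,0,0,0,0,0,0,0,0,0,0,0]'

```text
time: 12.12
eef_pos: [0.4224, 0.2235, 0.0946]
orientation: [3.141, 0.001, -3.004]
ft_force: [0.3, 0.6, 0.5]
finger_gap: 0.0002
grasp_force: 0.0
```

```bash
python3 -c "
from h import *
rel('inlet')"
```

```text
inlet t 12.12 bx,by,z mm [-9.2 61.8 94.6] F bx,by,z [0.4 0.5 0.5] rpy [ 3.141e+00  1.000e-03 -3.004e+00] gap 0.0002
```

Emit:
apply_moves --series '[-0.0042,0.0007,0,0,0,0,-0.0044,0.0005,0,0,0,0,-0.006,-0.0001,0,0,0,0,-0.0061,-0.0008,0,0,0,0,-0.0063,-0.0016,0,0,0,0,-0.006,-0.0022,0,0,0,0,-0.006,-0.0029,0,0,0,0,-0.0057,-0.0036,0,0,0,0]'

```text
time: 13.12
eef_pos: [0.4652, 0.2196, 0.0935]
orientation: [3.141, -0.005, -3.003]
ft_force: [-9.6, 1.0, 1.5]
finger_gap: -0.0004
grasp_force: 3.7
```

```bash
python3 -c "
from h import *
rel('inlet')"
```

```text
inlet t 13.12 bx,by,z mm [32.7 52.  93.5] F bx,by,z [-9.4  2.3  1.5] rpy [ 3.141 -0.005 -3.003] gap -0.0004
```

Emit:
apply_moves --series '[-0.0053,-0.0043,0,0,0,0,-0.0049,-0.0049,0,0,0,0,-0.0042,-0.0054,0,0,0,0,-0.0037,-0.0061,0,0,0,0,-0.003,-0.0063,0,0,0,0,0,0,0,0,0,0]'

```text
time: 13.88
eef_pos: [0.4914, 0.1961, 0.0939]
orientation: [3.141, -0.002, -3.003]
ft_force: [-2.5, 2.4, -0.4]
finger_gap: -0.0
grasp_force: 1.4
```

Emit:
apply_moves --series '[-0.001,-0.004,0,0,0,0,0,0,0,0,0,0]'

```text
time: 14.12
eef_pos: [0.4929, 0.1924, 0.0939]
orientation: [3.14, -0.002, -3.003]
ft_force: [-3.7, 2.8, -1.3]
finger_gap: 0.0001
grasp_force: 1.8
```

Emit:
apply_moves --series '[-0.0005,-0.003,0,0,0,0,0,0,0,0,0,0]'

```text
time: 14.38
eef_pos: [0.4934, 0.1904, 0.0939]
orientation: [3.139, -0.002, -3.002]
ft_force: [-4.8, 8.1, -0.6]
finger_gap: -0.0
grasp_force: 4.6
```

```bash
python3 -c "
from h import *
rel('inlet')"
```

```text
inlet t 14.38 bx,by,z mm [56.6 19.2 93.9] F bx,by,z [-3.7  8.7 -0.6] rpy [ 3.139e+00 -2.000e-03 -3.002e+00] gap -0.0
```

Emit:
apply_moves --series '[0.001,-0.001,0,0,0,0,0,0,0,0,0,0]'

```text
time: 14.62
eef_pos: [0.4933, 0.1903, 0.094]
orientation: [3.137, -0.0, -3.002]
ft_force: [-2.3, 14.3, -3.7]
finger_gap: 0.0002
grasp_force: 6.9
```

```bash
python3 -c "
from h import *
import cv2
rel('inlet')
p=read_camera('scene')
print(mark_of('scene','inlet_sleeve'))
q=p['R']@np.array([.48,.16,.1])+p['t']; u=int(p['fx']*q[0]/q[2]+p['cx']); v=int(p['fy']*q[1]/q[2]+p['cy'])
cv2.imwrite('pics/s3.png',cv2.resize(p['pixels'][v-60:v+60,u-80:u+80,::-1],None,fx=5,fy=5,interpolation=cv2.INTER_CUBIC))"
```

```text
inlet t 14.62 bx,by,z mm [56.5 19.1 94. ] F bx,by,z [-0.3 14.5 -3.7] rpy [ 3.137 -0.    -3.002] gap 0.0002
[{'location': [0.5006, 0.1715, 0.1088], 'confidence': 0.67}, {'location': [0.5421, -0.0742, 0.0167], 'confidence': 0.65}]
```

View pics/s3.png

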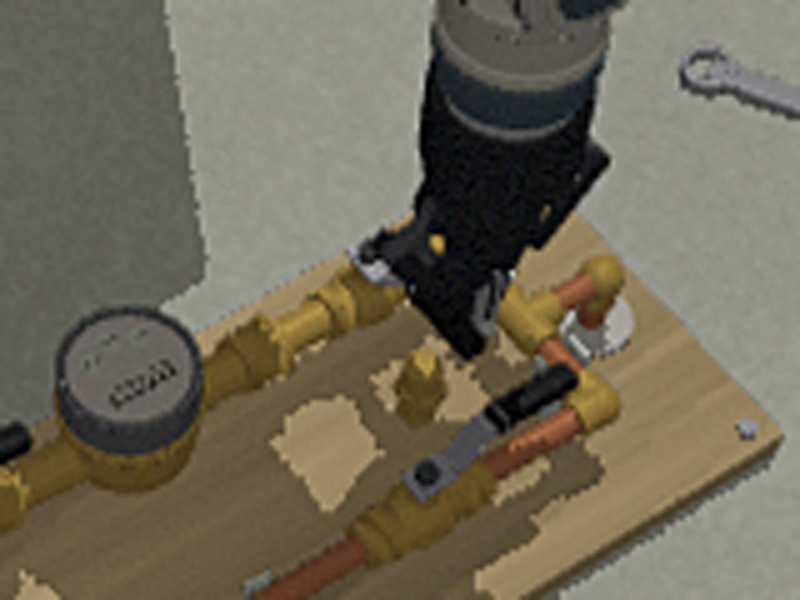

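The inlet lever is on its stop: the force rose from 8 to 14 N with no motion, and the sleeve is square across. I'll back off, lift and cross at height to the outlet lever.

Emit:
apply_moves --series '[0,0.006,0,0,0,0,0,0.008,0,0,0,0,0,0,-0.035,0,0,0,0,0,-0.035,0,0,0,0,0,0,0,0,0,0.018,-0.053,0,0,0,0,0.018,-0.053,0,0,0,0,0.018,-0.053,0,0,0,0]'

```text
time: 15.72
eef_pos: [0.4595, 0.0356, 0.1635]
orientation: [-3.141, -0.001, -3.003]
ft_force: [0.9, -0.5, 0.5]
finger_gap: -0.0001
grasp_force: 0.0
```

Emit:
apply_moves --series '[0.018,-0.053,0,0,0,0,0.018,-0.053,0,0,0,0,0,0,0,0,0,0]'

```text
time: 16.1
eef_pos: [0.4383, -0.0761, 0.1636]
orientation: [-3.141, -0.001, -3.009]
ft_force: [-0.4, -0.1, -0.9]
finger_gap: 0.0002
grasp_force: 0.0
```

```bash
python3 -c "
from h import *
rel('outlet')
for c in ['scene','top']:
  p=read_camera(c)
  for n in ['inlet','outlet']:
    for k in ['_stem','_sleeve']: print(c,n+k,[(np.round(d['location'],3),round(d['confidence'],2)) for d in mark_of(c,n+k)[:2]])
"
```

```text
outlet t 16.1 bx,by,z mm [-34.7  52.8 163.6] F bx,by,z [-0.4 -0.1 -0.9] rpy [-3.141e+00 -1.000e-03 -3.009e+00] gap 0.0002
scene inlet_stem [(array([0.44 , 0.164, 0.109]), 0.95)]
scene inlet_sleeve [(array([0.501, 0.168, 0.112]), 0.48), (array([0.564, 0.127, 0.106]), 0.4)]
scene outlet_stem [(array([ 0.478, -0.121,  0.108]), 0.63)]
scene outlet_sleeve [(array([ 0.478, -0.065,  0.109]), 0.62), (array([ 0.477, -0.123,  0.108]), 0.59)]
top inlet_stem [(array([0.439, 0.159, 0.104]), 0.77), (array([0.555, 0.183, 0.112]), 0.35)]
top inlet_sleeve [(array([0.5  , 0.168, 0.105]), 0.61)]
top outlet_stem []
top outlet_sleeve []
```

Emit:
apply_moves --series '[0,0.003,0.035,0,0,0,0,0.003,0.035,0,0,0,-0.005,0,0,0,0,0,-0.005,0,0,0,0,0,-0.005,0,0,0,0,0,-0.003,0.001,0,0,0,0,0,0,0,0,0,0]'

```text
time: 17.48
eef_pos: [0.4563, -0.0636, 0.0946]
orientation: [-3.141, 0.001, -3.003]
ft_force: [-0.6, 1.0, -0.2]
finger_gap: 0.0001
grasp_force: 0.0
```

```bash
python3 -c "
from h import *
rel('outlet')"
```

```text
outlet t 17.48 bx,by,z mm [-15.2  62.7  94.6] F bx,by,z [-0.5  1.  -0.2] rpy [-3.141e+00  1.000e-03 -3.003e+00] gap 0.0001
```

Emit:
apply_moves --series '[-0.0036,0,0,0,0,0,-0.0036,0,0,0,0,0,-0.0055,0.0004,0,0,0,0,-0.0055,0.0004,0,0,0,0,-0.0059,-0.0007,0,0,0,0,-0.0059,-0.0007,0,0,0,0,-0.0059,-0.002,0,0,0,0,-0.0059,-0.002,0,0,0,0]'

```text
time: 18.48
eef_pos: [0.4959, -0.0624, 0.0937]
orientation: [3.141, -0.005, -3.004]
ft_force: [-10.1, 0.4, 2.2]
finger_gap: 0.0
grasp_force: 3.8
```

```bash
python3 -c "
from h import *
rel('outlet')"
```

```text
outlet t 18.48 bx,by,z mm [24.1 58.5 93.7] F bx,by,z [-9.9  1.8  2.2] rpy [ 3.141 -0.005 -3.004] gap 0.0
```

Emit:
apply_moves --series '[-0.0057,-0.0033,0,0,0,0,-0.0057,-0.0033,0,0,0,0,-0.0049,-0.0047,0,0,0,0,-0.0049,-0.0047,0,0,0,0,-0.0039,-0.0059,0,0,0,0,-0.0039,-0.0059,0,0,0,0,0,0,0,0,0,0]'

```text
time: 19.35
eef_pos: [0.5294, -0.0855, 0.0936]
orientation: [3.14, -0.003, -3.004]
ft_force: [-2.2, 1.1, -0.1]
finger_gap: 0.0001
grasp_force: 1.5
```

```bash
python3 -c "
from h import *
rel('outlet')"
```

```text
outlet t 19.35 bx,by,z mm [54.2 30.9 93.6] F bx,by,z [-2.1  1.4 -0.1] rpy [ 3.140e+00 -3.000e-03 -3.004e+00] gap 0.0001
```

Emit:
apply_moves --series '[-0.0015,-0.004,0,0,0,0,-0.001,-0.003,0,0,0,0,0,0,0,0,0,0]'

```text
time: 19.73
eef_pos: [0.5328, -0.0919, 0.0937]
orientation: [3.14, -0.002, -3.004]
ft_force: [-3.8, 4.5, 0.1]
finger_gap: -0.0001
grasp_force: 2.1
```

Emit:
apply_moves --series '[0,-0.002,0,0,0,0,0,0,0,0,0,0]'

```text
time: 19.98
eef_pos: [0.5333, -0.0936, 0.0937]
orientation: [3.139, -0.002, -3.003]
ft_force: [-2.5, 3.7, -1.5]
finger_gap: 0.0002
grasp_force: 2.4
```

Emit:
apply_moves --series '[0,-0.001,0,0,0,0,0,0,0,0,0,0]'

```text
time: 20.23
eef_pos: [0.5335, -0.0945, 0.0937]
orientation: [3.139, -0.002, -3.003]
ft_force: [-2.6, 4.5, -1.8]
finger_gap: 0.0003
grasp_force: 2.6
```

Emit:
apply_moves --series '[0,-0.0015,0,0,0,0,0,0,0,0,0,0]'

```text
time: 20.48
eef_pos: [0.5339, -0.096, 0.0937]
orientation: [3.139, -0.001, -3.003]
ft_force: [-1.1, 4.7, -1.8]
finger_gap: -0.0001
grasp_force: 2.6
```

Emit:
apply_moves --series '[0,-0.001,0,0,0,0,0,0,0,0,0,0]'

```text
time: 20.72
eef_pos: [0.5341, -0.0966, 0.0937]
orientation: [3.139, -0.001, -3.003]
ft_force: [-2.1, 5.6, -2.1]
finger_gap: -0.0001
grasp_force: 3.4
```

Emit:
apply_moves --series '[0,-0.001,0,0,0,0,0,0,0,0,0,0]'

```text
time: 20.98
eef_pos: [0.5341, -0.0967, 0.0937]
orientation: [3.137, -0.001, -3.002]
ft_force: [-2.2, 11.6, -1.3]
finger_gap: 0.0002
grasp_force: 5.6
```

```bash
python3 -c "
from h import *
rel('outlet')"
```

```text
outlet t 20.98 bx,by,z mm [57.3 19.2 93.7] F bx,by,z [-0.6 11.8 -1.3] rpy [ 3.137e+00 -1.000e-03 -3.002e+00] gap 0.0002
```

The outlet lever is on its stop too. I'll nudge it slightly to match the others, then back off, lift clear and check.

Emit:
apply_moves --series '[0,-0.0005,0,0,0,0,0,0,0,0,0,0]'

```text
time: 21.22
eef_pos: [0.5341, -0.0968, 0.0937]
orientation: [3.136, -0.001, -3.002]
ft_force: [-1.4, 14.4, -0.1]
finger_gap: 0.0
grasp_force: 6.7
```

Emit:
apply_moves --series '[0,0.006,0,0,0,0,0,0.008,0,0,0,0,0,0,-0.04,0,0,0,0,0,-0.04,0,0,0,0.03,-0.045,-0.02,0,0,0,0.03,-0.045,-0.02,0,0,0,0.03,-0.045,0,0,0,0,0.03,-0.045,0,0,0,0]'

```text
time: 22.22
eef_pos: [0.4382, -0.2818, 0.2149]
orientation: [-3.14, 0.001, -3.003]
ft_force: [0.1, -0.4, -0.1]
finger_gap: -0.0004
grasp_force: 0.0
```

Emit:
apply_moves --series '[0,-0.05,0,0,0,0,0,-0.05,0,0,0,0,0,0,0,0,0,0,0,0,0,0,0,0]'

```text
time: 22.72
eef_pos: [0.4525, -0.3791, 0.2141]
orientation: [3.141, -0.0, -3.004]
ft_force: [0.0, -0.0, -0.1]
finger_gap: 0.0003
grasp_force: 0.0
```

```bash
python3 - <<'E'
from h import *
import cv2
A={n+k:[] for n in STEM for k in ["_stem","_sleeve"]}
for i in range(3):
  for c in ["scene","top"]:
    p=read_camera(c)
    for k in A:
        for d in mark_of(c,k)[:1]: A[k].append(d["location"])
    if i==0: cv2.imwrite(f"pics/{c}4.png",p["pixels"][:,:,::-1] if c=="top" else cv2.resize(p["pixels"][150:370,200:480,::-1],None,fx=2.7,fy=2.7,interpolation=cv2.INTER_CUBIC))
m={k:np.median(v,0)[:2] for k,v in A.items()}
for n in STEM:
    d=m[n+"_sleeve"]-m[n+"_stem"]; print(n,m[n+"_stem"],len(A[n+"_sleeve"]),"angle",np.arctan2(d@BX,d@BY))
for n in ["nipple","tape_roll"]: print(n,mark_of("scene",n)[:1])
rel("outlet")
E
```

```text
bypass [0.56615 0.12795] 6 angle -0.055114458640960734
inlet [0.4403 0.159 ] 6 angle 1.5358719648277297
outlet [ 0.47985 -0.1245 ] 6 angle 1.5554639383965738
nipple [{'location': [0.4907, 0.1649, 0.0206], 'confidence': 0.43}]
tape_roll [{'location': [0.5372, -0.0748, 0.0155], 'confidence': 0.83}]
outlet t 24.93 bx,by,z mm [ -62.2 -249.6  214.3] F bx,by,z [-0.2 -0.7  0.1] rpy [ 3.142  0.    -3.004] gap 0.0004
```

View pics/scene4.png

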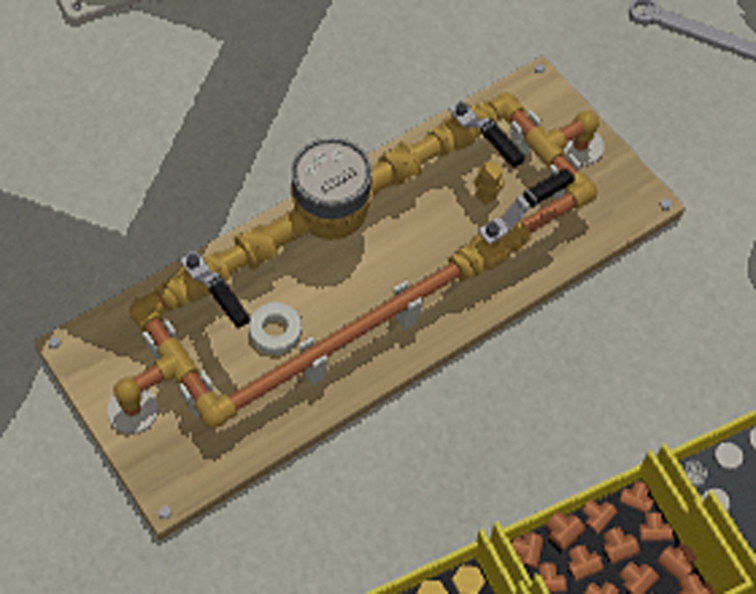

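The picture shows the bypass lever along its pipe (530,200). The inlet lever (490,135) and outlet lever (217,290) are square across theirs, and the nipple, tape roll and meter haven't moved.

```bash
python3 -c "
from station import *
print(sign_off())"
```

```text
the job is handed in; nothing more can be done
None
```

The job is handed in at about 25 s of the 61 s allowed: bypass opened first, then the inlet and outlet valves shut, each eased onto its stop at about 14 N, with the meter and the nipple and tape roll on the board left where they were.

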